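Check the rack guide groove with the pin gauge and hang the gauge on its peg

TASK

Check that the groove of the aluminium sample-rack guide is clear: take the blue-headed pin gauge out of its white holder, dip its pin into the groove at the green end and run it steadily and slowly, about 3 cm a second, inside the groove all the way to the orange end. Then hang the gauge by its eye on the red peg of the stand and let go, so that it hangs still. Leave the other things on the bench where they are.

Things in the scene. Friction and masses are not known exactly. Their poses are not given: they have to be found in the camera images.
- gauge: Loose pin gauge, 150 mm tall, 0.12 kg, upright in the holder. Origin: centre of its bottom tip; z up, x normal to its flat faces, y across. From the tip: steel pin, diameter 8, z 0-14 mm; steel shank 8 (x) by 16 mm (y), z 14-100; blue plastic head 8 (x) by 44 mm (y), z 100-150, with a 26 mm round through-eye, axis along x. Grip the head's straight 44 mm sides from above.
- eye (a point): Centre of the gauge's eye, 125 mm above its tip; same axes as the gauge.
- holder: White plastic block 60 x 60 x 55 mm tall, fixed to the bench, with a slot 11 mm (x) by 19 mm (y), 50 mm deep (floor 5 mm above the bench), in the middle of its top, in which the gauge stands. Origin: centre of its underside.
- rail: Fixed aluminium guide block, 60 (x) by 200 (y) by 40 mm tall; origin: centre of its underside. An open-topped groove runs along y in the middle of its top: 16 mm wide, 12 mm deep (black floor at z = 28, top faces at z = 40 mm), 160 mm long (y -80 to +80), closed by a green cap at +y and an orange cap at -y, each 20 mm long, level with the top.
- rail_green (a point): Point over the groove's middle line at the height of the guide's top (z = 40 mm), 6 mm inside the green end wall: y = +74 mm.
- rail_orange (a point): The same at the orange end: y = -74 mm.
- stand: Fixed stand: grey base 90 (x) x 70 x 12 mm, origin centre of its underside; steel post 14 mm square at x = +30, top at z = 200 mm. A red round peg, diameter 8, points to the stand's -x (towards the robot), level, axis at y = 0, z = 190 mm, from x = +23 to -40 mm; then an upturned lip ending at x = -51 mm, its top at z = 201 mm.
- peg (a point): Point on the axis of the red peg, at x = -10 mm in the stand's frame, about half-way along; its -x axis points out along the peg. A gauge hanging there has the centre of its eye 9 mm below this.
- amber: Bystander: amber jar with black cap, diameter 52, 95 mm tall, loose. Origin: centre of its underside.
- dropper: Bystander: small white dropper bottle with blue cap, diameter 28, 60 mm tall, loose. Origin: centre of its underside.
- strips: Bystander: white test-strip tube, diameter 48, 110 mm tall, loose. Origin: centre of its underside.
- cup: Bystander: small terracotta-coloured sample cup, diameter 50, 45 mm tall, loose. Origin: centre of its underside.
- tape: Bystander: yellow tape roll lying flat, diameter 80, 22 mm tall, loose. Origin: centre of its underside.
- pipette: Bystander: pipette lying flat along its x axis, 210 mm long, 26 mm wide, 28 mm tall, loose. Origin: underside of its body.
There are look-alikes about, which are no part of the job. Of the things like the gauge, leave any that is brown; of the rest the smaller one is meant. There is more than one size of the rail; the one meant has the size given above.

How it is judged:
By the outcome, as a careful person would: the job done as asked, in the order asked, and still so for the second after the job is handed in, with the robot touching nothing.
It also fails if it takes over 56 s, if anything falls off the work surface, if the arm or the gripper's body presses on something with over 40 N, if the wrist force passes 120 N, or if a joint passes its speed limit or range.

ROBOT

A 6-joint arm with a two-finger parallel gripper is mounted at the origin on the work surface. World frame = base frame: x ahead of the robot, y to its left, z up, the work surface at z = 0. Lengths are in m, angles in rad, forces in N, time in s.
With the tool pointing down it reaches from about 0.35 to 1 m from the base axis. Payload 7.1 kg.
Tool frame: the origin (TCP) lies at the very end of the fingers, on their centre line; the grasp point (between the pads) lies 19 mm behind it (arm.tcp_to_grasp is the distance from the TCP to the grasp point, in m); z points along the fingers, y is the line along which they close (so a half turn about z gives the same grasp; the last joint's range is limited). The gripper opens to 85 mm and grips with 20 to 120 N. Pads are 22 mm wide; open, the fingers measure 114 mm over their backs; the gripper's body (76 mm by 85 mm) begins 54 mm behind the grasp point. The pads swing forward as they close: fully open they stand 13 mm farther back than shut.
Start: joints at [1.131, 0.423, 1.63, -0, 1.089, -0.019], TCP at [0.255, 0.57, 0.231] pointing down, gripper open.
Joint ranges: [-3, 3], [-0.9, 2.11], [0.09, 2.58], [-1.31, 4.45], [0.11, 2.69], [-2.54, 2.54]. Speed limits (rad/s): [2.39, 2.39, 3.01, 3.14, 3.14, 3.14].

INTERFACE

Orientations are given as a unit quaternion [w, x, y, z].
In Python, from bench import arm, read_camera, get_calibration gives the robot as it stands. The module is installed in compiled form; this text tells all that it offers.
- The arm moves only by the tool arm_command, never from a script. Its argument "plan" is a list of rows, each a list of 5 numbers: the closure in counts, from 0 (fully open) to 255 (shut), then the shift along the tool's x, y, z in mm, then the turn about the tool's z in rad. A call has exactly 5 rows; each row is the pose to reach, as a shift and turn from the pose commanded when the call began, along the tool's axes at that moment; what a row does not reach only later rows make up. A row lasts 1/12 s, in which the tool goes at most 41.7 mm and 7.16 degrees, less where a joint would pass 70% of its speed; a pose out of reach is approached as far as the arm can. A call with a gripper value outside its range is refused whole. The fingers move at their own pace and stop on an object; the grip force is fixed at half the most. Time passes only in rows, so rows that repeat a pose let the fingers close, or fill a call up. It gives the time, the measured TCP pose, the force, the opening and the grip force at its end, in the units of the state.
- arm.sense(): the state, without advancing time (a new reading comes with each control period).
- read_camera(name): name is "scene" or "top"; returns the picture (400x640x3 uint8, red, green, blue); there is no depth.
- get_calibration(name): a dict with "camera_matrix" (3x3 intrinsics, pixels), "dist_coeffs" ([k1, k2, p1, p2, k3] as OpenCV has them; the pictures are not rectified), "camera_from_world" (4x4, takes a point from world to camera coordinates). Camera axes: x right, y down, z forward; pixel columns grow to the right and rows downward; lengths in m; the calibration is good to about 2 mm. A picture is of the moment at which its call begins. get_calibration takes no time and is no camera call.
- arm.close_job(): hands the job in; it is judged then, once.
The state is a dict: "time_s": time; "joints": joint angles; "joint_velocities": joint speeds; "joint_torque": joint torques, N m; "eef_pos": TCP position; "tcp_rot": TCP orientation; "ft_force": force on the tool from outside, world axes, zero at the start; "moment": the same for the moment, N m; "width": opening from 0.0 (shut) to 1.0 (fully open); "grip_force": force on a finger pad.
Only numpy, scipy, OpenCV 4.12 (cv2) and the standard library are available. Lean on these libraries where they do the work, as an engineer would, in place of code of your own. Each camera call takes 0.05 s, during which the arm holds its last target. There are 200 camera calls.

## Working session

There is one attempt and no reset: what is moved stays moved. The work goes in short steps, Python scripts to look and compute and a tool call to move; the robot and the scene stay as the last step left them, time stands still between calls to the robot, and variables do not carry over. Pictures are saved under pics/ and viewed, at most 10 in all, crops included, and the job is handed in when it is done.

Besides the shell and the picture viewer there is one more tool, called after ">>>" in YAML: its name, and indented under it one key for each argument. arm_command: Moves the arm, as the interface text tells. Its arguments: {"type":"object","properties":{"plan":{"type":"array"}},"required":["plan"]}

```bash
mkdir -p pics
python3 - <<'E'
from bench import arm, read_camera, get_calibration
import cv2,numpy as np
for n in("scene","top"):
    im=read_camera(n); cv2.imwrite(f"pics/{n}0.png",im[...,::-1])
    c=get_calibration(n); print(n,np.round(c["camera_matrix"],1).tolist(),np.round(c["dist_coeffs"],3),np.round(c["camera_from_world"],3).tolist())
s=arm.sense();print(s)
E
```

```text
scene [[445.8, 0.0, 319.5], [0.0, 445.8, 197.2], [0.0, 0.0, 1.0]] [0.023 0.    0.    0.    0.   ] [[-0.737, 0.676, 0.015, 0.332], [0.403, 0.457, -0.793, -0.155], [-0.543, -0.578, -0.609, 2.012], [0.0, 0.0, 0.0, 1.0]]
top [[501.3, 0.0, 316.6], [0.0, 501.3, 196.8], [0.0, 0.0, 1.0]] [-0.034  0.     0.     0.     0.   ] [[0.029, -1.0, 0.007, 0.087], [-0.99, -0.03, -0.14, 0.544], [0.14, -0.003, -0.99, 1.561], [0.0, 0.0, 0.0, 1.0]]
{'time_s': 0.1, 'joints': array([ 1.13099928e+00,  4.23803654e-01,  1.63062353e+00, -1.45111369e-05,
        1.08857990e+00, -1.90220787e-02]), 'joint_velocities': array([-0.00102893, -0.00178686, -0.00335026, -0.00020336,  0.00090805,
       -0.00040017]), 'joint_torque': array([ 5.49095530e-04, -5.58421111e+01, -2.82444727e+01,  3.02274873e-05,
        3.09928968e-03, -1.93675604e-06]), 'eef_pos': array([0.25507317, 0.57003575, 0.23059501]), 'tcp_rot': array([-1.54564448e-04,  2.08835509e-01,  9.77950525e-01, -6.90145234e-04]), 'ft_force': array([-0.22454402, -1.06289722,  0.35003428]), 'moment': array([-0.00058336, -0.01752691, -0.03374378]), 'grip_force': 0.0, 'width': 1.0001362402177583}
```

View pics/scene0.png

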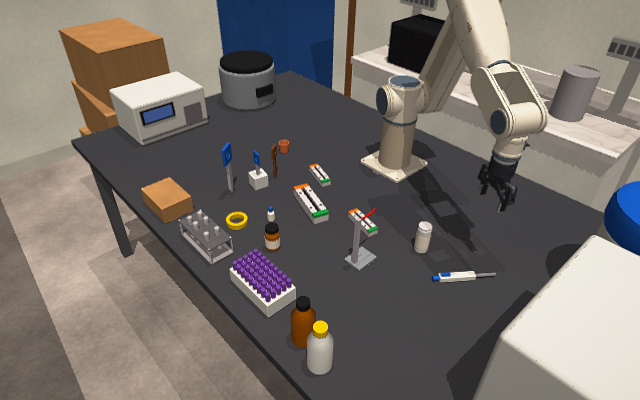

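View pics/top0.png

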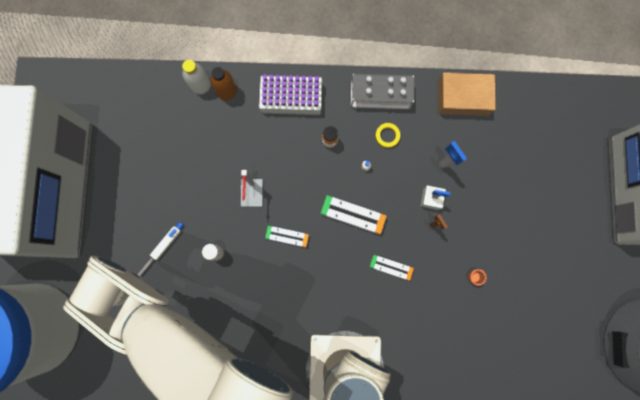

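Top view candidates: blue gauge in the white holder (437,196), a larger blue one (455,152) and a brown one (440,222). Rails: a big one (355,215), about 62 px ≈ 0.2 m, and two small ones (287,237) and (391,267). I choose the gauge at (437,196) and the big rail, and will check both in a close crop.

```bash
cat > h.py <<'E'
import cv2,numpy as np
from bench import arm, read_camera, get_calibration
C={n:get_calibration(n) for n in("scene","top")}
def ray(n,uv):
    c=C[n];p=cv2.undistortPoints(np.array([[uv]],float),np.array(c["camera_matrix"]),np.array(c["dist_coeffs"]))[0,0]
    T=np.array(c["camera_from_world"]);R=T[:3,:3]
    return -R.T@T[:3,3],R.T@np.array([p[0],p[1],1.])
def onz(n,uv,z):
    o,d=ray(n,uv);return o+d*(z-o[2])/d[2]
def tri(a,b):
    (o1,d1),(o2,d2)=ray("scene",a),ray("top",b)
    s=np.linalg.lstsq(np.c_[d1,-d2],o2-o1,rcond=None)[0]
    p,q=o1+d1*s[0],o2+d2*s[1];return (p+q)/2,np.linalg.norm(p-q)
def proj(n,p):
    c=C[n];T=np.array(c["camera_from_world"]);return cv2.projectPoints(np.atleast_2d(np.array(p,float)),cv2.Rodrigues(T[:3,:3])[0],T[:3,3],np.array(c["camera_matrix"]),np.array(c["dist_coeffs"]))[0][:,0]
H=dict(green=((45,120,60),(75,255,255)),orange=((8,150,150),(18,255,255)),blue=((102,150,60),(122,255,255)),red=((0,170,100),(5,255,255)))
def blobs(im,col,box,amin=8):
    x0,y0,x1,y1=box;hsv=cv2.cvtColor(im,cv2.COLOR_RGB2HSV)
    m=np.zeros(im.shape[:2],np.uint8);m[y0:y1,x0:x1]=cv2.inRange(hsv,*H[col])[y0:y1,x0:x1]
    out=[]
    for c in cv2.findContours(m,cv2.RETR_EXTERNAL,cv2.CHAIN_APPROX_NONE)[0]:
        k=np.zeros_like(m);cv2.drawContours(k,[c],-1,255,-1);M=cv2.moments(k&m,True)
        if M["m00"]>=amin: out.append(((M["m10"]/M["m00"],M["m01"]/M["m00"]),int(M["m00"]),cv2.minAreaRect(c),c))
    return out
def big(im,box,k,name):
    x0,y0,x1,y1=box;cv2.imwrite(name,cv2.resize(im[y0:y1,x0:x1,::-1],None,fx=k,fy=k,interpolation=cv2.INTER_CUBIC))
E
python3 - <<'E'
from h import *
t=cv2.imread("pics/top0.png")[...,::-1].copy();s=cv2.imread("pics/scene0.png")[...,::-1].copy()
a=cv2.resize(t[135:245,310:470],None,fx=4,fy=4,interpolation=cv2.INTER_CUBIC)
b=cv2.resize(t[150:220,225:285],None,fx=2.5,fy=2.5,interpolation=cv2.INTER_CUBIC)
big(t,(310,135,470,245),5,"pics/topc.png")
big(s,(215,135,385,275),4,"pics/scenec.png")
for n,im,bx in(("scene",s,(215,135,385,275)),("top",t,(225,135,480,280))):
    for col in H:
        for b in blobs(im,col,bx):
            z={"green":.04,"orange":.04,"blue":.13,"red":.19}[col]
            print(n,col,np.round(b[0],1),b[1],[np.round(x,1) for x in b[2]],np.round(onz(n,b[0],z),3))
E
```

```text
scene green [372.3 228.9] 35 [array([372.2, 228.9]), array([ 3.2, 10.4]), np.float64(66.8)] [0.44  0.267 0.04 ]
scene green [320.  213.1] 85 [array([320., 213.]), array([ 5.3, 16.5]), np.float64(76.0)] [0.521 0.078 0.04 ]
scene green [325.4 180.1] 27 [array([325.5, 180. ]), array([2.7, 9.2]), np.float64(76.0)] [ 0.36  -0.064  0.04 ]
scene orange [271.5 236.3] 12 [array([271.5, 236.5]), array([1., 7.]), np.float64(90.0)] [0.733 0.059 0.04 ]
scene orange [352.9 210.3] 26 [array([353. , 210.6]), array([3.3, 8.5]), np.float64(68.2)] [0.417 0.148 0.04 ]
scene orange [300.7 186. ] 49 [array([301. , 186.6]), array([ 5.1, 14.3]), np.float64(74.1)] [ 0.463 -0.099  0.04 ]
scene orange [312.8 165.1] 16 [array([313. , 165.1]), array([2.2, 8.2]), np.float64(76.0)] [ 0.325 -0.181  0.04 ]
scene orange [283.4 142.5] 47 [array([283.5, 142.5]), array([5., 9.]), np.float64(90.0)] [ 0.301 -0.412  0.04 ]
scene blue [270.4 208.6] 21 [array([270.5, 208.5]), array([5., 3.]), np.float64(90.0)] [0.707 0.026 0.13 ]
scene blue [256.3 157.6] 75 [array([256. , 157.5]), array([ 6., 15.]), np.float64(0.0)] [ 0.55 -
[... 650 characters left out ...]
(90.0)] [ 0.308 -0.4    0.04 ]
top orange [409.6 273.6] 47 [array([409.3, 273.1]), array([ 4.5, 12.6]), np.float64(15.9)] [ 0.308 -0.195  0.04 ]
top orange [305.7 240.6] 30 [array([305.5, 240.1]), array([ 3.3, 12.6]), np.float64(12.5)] [0.401 0.133 0.04 ]
top orange [380.5 223.5] 114 [array([380. , 223.4]), array([ 6.6, 19. ]), np.float64(18.4)] [ 0.462 -0.102  0.04 ]
top blue [441.6 192.9] 53 [array([441.5, 193. ]), array([15.1,  3.5]), np.float64(5.7)] [ 0.552 -0.274  0.13 ]
top blue [367.1 162.9] 9 [array([367. , 162.5]), array([2., 3.]), np.float64(0.0)] [ 0.637 -0.047  0.13 ]
top blue [455.6 152.6] 234 [array([455.5, 152.7]), array([21.4, 11.6]), np.float64(54.5)] [ 0.678 -0.318  0.13 ]
```

View pics/topc.png

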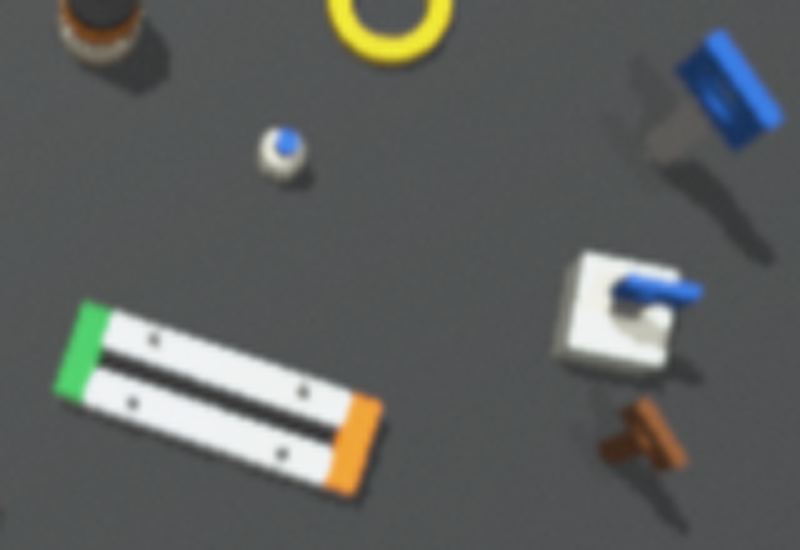

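View pics/scenec.png

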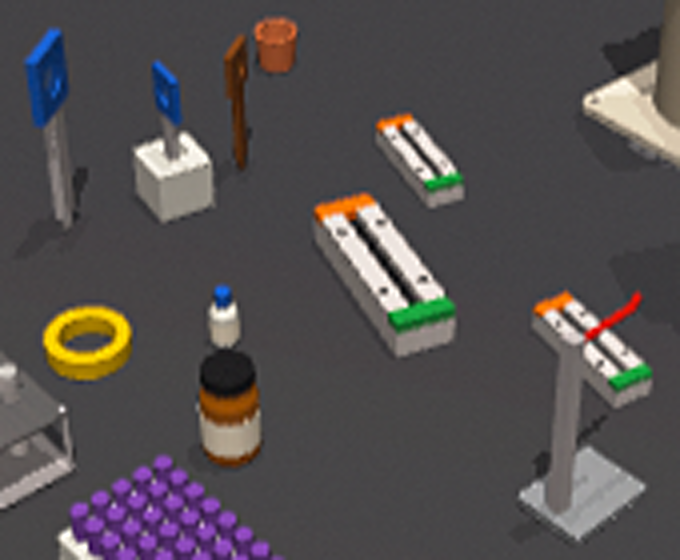

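The crops confirm the choice. The smaller blue gauge stands in the white holder (top 441,193; scene 256,158). The big rail has its green end at top (326,205) and its orange end at (380,223). The peg is red, with its lip towards the robot.

```bash
cat >> h.py <<'E'
def Rt():
    q=arm.sense()["tcp_rot"];w,x,y,z=q
    from scipy.spatial.transform import Rotation as R
    return R.from_quat([x,y,z,w]).as_matrix()
def go(target,yaw=None,**k):
    """shift (mm, tool axes) and turn so that TCP is at target and tool y lies at world angle yaw (mod pi)"""
    s=arm.sense();R=Rt();d=R.T@(np.array(target)-s["eef_pos"])*1000
    cur=np.arctan2(R[1,1],R[0,1]);t=0
    if yaw is not None: t=-((yaw-cur+np.pi/2)%np.pi-np.pi/2)
    print("t",round(s["time_s"],2),"pos",np.round(s["eef_pos"],4),"yaw",round(cur,3),"-> shift",np.round(d,1),"turn",round(t,3),"q6",round(s["joints"][5],2),"tilt",np.round(R[:,2],3))
E
python3 - <<'E'
from h import *
H["red"]=((0,150,80),(6,255,255))
t=cv2.imread("pics/top0.png")[...,::-1].copy();s=cv2.imread("pics/scene0.png")[...,::-1].copy()
hs=cv2.cvtColor(t,cv2.COLOR_RGB2HSV);print("red px",t[185,243],hs[185,243])
def redend(im,box):
    h=cv2.cvtColor(im,cv2.COLOR_RGB2HSV);m=(((h[...,0]<7)|(h[...,0]>172))&(h[...,1]>120)&(h[...,2]>90)).astype(np.uint8)
    x0,y0,x1,y1=box;k=np.zeros_like(m);k[y0:y1,x0:x1]=m[y0:y1,x0:x1];p=np.argwhere(k)[:,::-1];return p
pt=redend(t,(230,160,260,215));ps=redend(s,(350,195,390,230))
for r in range(pt[:,1].min(),pt[:,1].max()+1):
    q=pt[pt[:,1]==r];print(r,q[:,0].min(),q[:,0].max(),end="; ")
print()
for c in range(ps[:,0].min(),ps[:,0].max()+1):
    q=ps[ps[:,0]==c];print(c,q[:,1].min(),q[:,1].max(),end="; ")
print()
cl=[b for b in blobs(t,"blue",(430,180,460,210))][0];cs=[b for b in blobs(s,"blue",(245,145,265,170))][0]
print("gauge tri",tri(cs[0],cl[0]))
bp=np.array(cv2.boxPoints(cl[2]));print("box@.155",[np.round(onz("top",p,.155)[:2],4) for p in bp])
print("col top x@.155",np.round(onz("top",cl[0],.15),4),"cam",np.round(ray("top",(0,0))[0],3))
# white holder
m=((t.min(2)>200)).astype(np.uint8);k=np.zeros_like(m);k[180:215,415:455]=m[180:215,415:455]
c=max(cv2.findContours(k,cv2.RETR_EXTERNAL,cv2.CHAIN_APPROX_NONE)[0],key=len)
r=cv2.minAreaRect(c);print("holder",r,np.round(onz("top",r[0],.055),4),[np.round(onz("top",p,.055)[:2],4) for p in cv2.boxPoints(r)])
for n,g,o in(("top",(326.3,204.7),(380.3,223.5)),):
    G,O=onz(n,g,.04),onz(n,o,.04);print(G,O,np.linalg.norm(G-O),np.arctan2(*(G-O)[1::-1]))
# groove dark line
hh=t.max(2);
E
```

```text
red px [218 102 100] [  1 138 218]
176 243 244; 177 243 245; 178 243 245; 179 243 245; 180 243 245; 181 243 244; 182 243 244; 183 243 244; 184 243 244; 185 243 244; 186 243 244; 187 243 244; 188 243 244; 189 243 244; 190 243 244; 191 243 244; 192 243 244; 193 243 244; 194 243 244; 195 243 244; 196 243 244; 197 243 243; 198 243 243; 199 243 243; 
361 218 219; 362 217 219; 363 217 219; 364 216 218; 365 215 217; 366 214 216; 367 214 216; 368 213 215; 369 212 215; 370 212 214; 371 211 213; 372 210 213; 373 208 212; 374 208 211; 375 209 209; 
gauge tri (array([ 0.55054248, -0.27273549,  0.12921178]), np.float64(0.003982848961816122))
box@.155 [array([ 0.5439, -0.2442]), array([ 0.5543, -0.2453]), array([ 0.5512, -0.2902]), array([ 0.5407, -0.2891])]
col top x@.155 [ 0.5487 -0.2689  0.15  ] cam [0.317 0.107 1.621]
holder ((434.12799072265625, 196.29600524902344), (18.60408592224121, 18.425201416015625), 10.304847717285156) [ 0.552  -0.2692  0.055 ] [array([ 0.5273, -0.2348]), array([ 0.5857, -0.2454]), array([ 0.5768, -0.3038]), array([ 0.5184, -0.2929])]
[0.51676154 0.07117055 0.04      ] [ 0.46194853 -0.10138586  0.04      ] 0.18105298680555323 1.2632240735441078
```

Run:
```python
from h import *
t=cv2.imread("pics/top0.png")[...,::-1].copy()
for uv in((244,176),(243.3,199.5)): print("peg",np.round(onz("top",uv,.19),4))
print("lip tri",tri((374,208.5),(243.3,199)),"mid tri",tri((367.5,215),(244,185)),tri((361,218.5),(244.3,176)))
# groove: dark pixels between the white lanes; centroid along lines across
o,g=np.array([380.3,223.5]),np.array([326.3,204.7]);u=(g-o)/np.linalg.norm(g-o);n=np.array([-u[1],u[0]])
gray=cv2.cvtColor(t,cv2.COLOR_RGB2GRAY).astype(np.float32)
P=[]
L=np.linalg.norm(g-o)
for a in np.linspace(.12,.88,16):
    b=np.arange(-5,5.01,.25);q=(o+u*L*a)[None]+b[:,None]*n
    v=cv2.remap(gray,q[:,0:1].astype(np.float32),q[:,1:2].astype(np.float32),cv2.INTER_LINEAR)[:,0]
    w=np.clip(180-v,0,None);P.append(o+u*L*a+n*(w@b/w.sum()))
W=np.array([onz("top",p,.036)[:2] for p in P])
vx,vy,x0,y0=cv2.fitLine(W.astype(np.float32),cv2.DIST_HUBER,0,.01,.01).ravel();print("groove pt",x0,y0,"ang",np.arctan2(vy,vx))
a=np.array([.5168,.0712]);b=np.array([.4619,-.1014]);d=np.array([vx,vy]);d*=np.sign(vy)
for nm,c in(("g",a),("o",b)):
    print(nm,np.array([x0,y0])+d*((c-[x0,y0])@d), (c-[x0,y0])@[-d[1],d[0]])
go([.551,-.270,.26],1.43);go([.551,-.270,.114],1.43)
```

```text
peg [0.5744 0.3154 0.19  ]
peg [0.5057 0.314  0.19  ]
lip tri (array([0.50562771, 0.31374154, 0.19707303]), np.float64(0.001843949562065014)) mid tri (array([0.54464104, 0.31690719, 0.19382983]), np.float64(0.008772374990746502)) (array([0.57186426, 0.31620761, 0.1939878 ]), np.float64(0.005916757612604576))
groove pt 0.48978153 -0.015550163 ang 1.2683051
g [0.51684873 0.07118479] 5.105105673981839e-05
o [ 0.46289376 -0.10171012] 0.0010410274747582147
t 0.1 pos [0.2551 0.57   0.2306] yaw 1.15 -> shift [-613.2 -645.9  -28.5] turn -0.28 q6 -0.02 tilt [-0.001 -0.001 -1.   ]
t 0.1 pos [0.2551 0.57   0.2306] yaw 1.15 -> shift [-613.2 -645.7  117.5] turn -0.28 q6 -0.02 tilt [-0.001 -0.001 -1.   ]
```

>>> arm_command:
  plan:
    - [40,-20,-21,-6,0]
    - [40,-45,-47,-12,0]
    - [40,-71,-75,-18,0]
    - [40,-98,-103,-24,0]
    - [40,-125,-132,-28,0]

```text
time_s: 0.52
eef_pos: [0.3156, 0.3974, 0.2594]
tcp_rot: [0.0, 0.208, 0.978, -0.0]
ft_force: [0.5, 0.0, 0.0]
width: 0.841
grip_force: 0.0
```

>>> arm_command:
  plan:
    - [40,-26,-27,0,0]
    - [40,-52,-54,0,0]
    - [40,-78,-81,0,0]
    - [40,-104,-109,0,0]
    - [40,-130,-137,0,0]

```text
time_s: 0.93
eef_pos: [0.3781, 0.219, 0.2593]
tcp_rot: [-0.0, 0.209, 0.978, -0.0]
ft_force: [1.1, 0.6, -0.5]
width: 0.846
grip_force: 0.0
```

>>> arm_command:
  plan:
    - [40,-26,-27,0,0]
    - [40,-52,-54,0,0]
    - [40,-78,-81,0,0]
    - [40,-104,-109,0,0]
    - [40,-130,-137,0,0]

```text
time_s: 1.35
eef_pos: [0.4409, 0.0408, 0.2593]
tcp_rot: [-0.0, 0.209, 0.978, 0.0]
ft_force: [0.6, 0.9, -0.7]
width: 0.847
grip_force: 0.0
```

>>> arm_command:
  plan:
    - [40,-26,-27,0,0]
    - [40,-52,-54,0,0]
    - [40,-78,-81,0,0]
    - [40,-104,-109,0,0]
    - [40,-130,-137,0,0]

```text
time_s: 1.77
eef_pos: [0.5036, -0.1375, 0.2591]
tcp_rot: [-0.0, 0.209, 0.978, 0.0]
ft_force: [0.4, 0.5, 1.3]
width: 0.846
grip_force: 0.0
```

>>> arm_command:
  plan:
    - [40,-26,-27,0,-0.06]
    - [40,-50,-53,0,-0.12]
    - [40,-72,-75,0,-0.18]
    - [40,-88,-92,0,-0.24]
    - [40,-98,-103,0,-0.28]

```text
time_s: 2.18
eef_pos: [0.5513, -0.2722, 0.2587]
tcp_rot: [-0.0, 0.07, 0.998, -0.0]
ft_force: [1.1, -0.1, -0.4]
width: 0.842
grip_force: 0.0
```

Run:
```python
from h import *
go([.551,-.270,.112],1.43)
im=read_camera("scene");big(im,(190,110,320,210),6,"pics/s1.png")
b=[x for x in blobs(im,"blue",(240,140,270,175))];print([(x[0],x[1]) for x in b],proj("scene",[.551,-.27,.13]))
```

```text
t 2.18 pos [ 0.5513 -0.2722  0.2587] yaw 1.431 -> shift [  0.5   2.1 146.7] turn 0.001 q6 -1.91 tilt [-0. -0. -1.]
[((256.2435897435897, 157.64102564102564), 78)] [[256.09252915 157.61992962]]
```

View pics/s1.png

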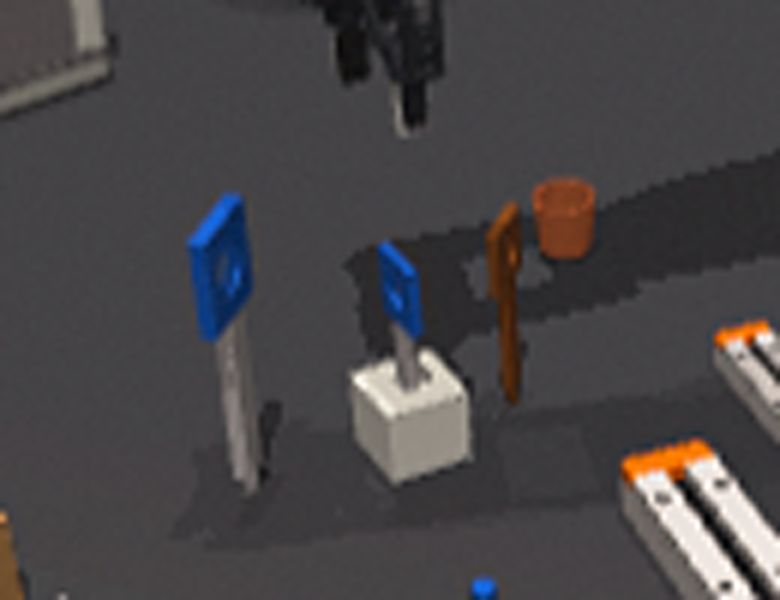

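The open fingers are above the upright gauge in the holder (crop 400,290). The gap to the brown and large blue gauges is enough, so I go down and grip.

>>> arm_command:
  plan:
    - [40,0,1,15,0]
    - [40,0,2,40,0]
    - [40,0,2,65,0]
    - [40,0,2,90,0]
    - [40,0,2,110,0]

```text
time_s: 2.65
eef_pos: [0.5501, -0.2667, 0.1472]
tcp_rot: [-0.001, 0.071, 0.998, 0.0]
ft_force: [-1.1, -0.3, -0.2]
width: 0.845
grip_force: 0.0
```

>>> arm_command:
  plan:
    - [40,0,0,15,0]
    - [40,0,0,27,0]
    - [40,0,0,34,0]
    - [40,0,0,36,0]
    - [40,0,0,36,0]

```text
time_s: 3.07
eef_pos: [0.5512, -0.2675, 0.1132]
tcp_rot: [-0.0, 0.07, 0.998, 0.0]
ft_force: [0.4, 0.3, 0.0]
width: 0.845
grip_force: 0.0
```

>>> arm_command:
  plan:
    - [90,0,0,0,0]
    - [110,0,0,0,0]
    - [140,0,0,0,0]
    - [200,0,0,0,0]
    - [255,0,0,0,0]

```text
time_s: 3.48
eef_pos: [0.5519, -0.268, 0.1146]
tcp_rot: [0.001, 0.07, 0.998, -0.0]
ft_force: [-0.5, -0.3, 6.6]
width: 0.505
grip_force: 60.3
```

>>> arm_command:
  plan:
    - [255,0,0,0,0]
    - [255,0,0,0,0]
    - [255,0,0,0,0]
    - [255,0,0,0,0]
    - [255,0,0,0,0]

```text
time_s: 3.9
eef_pos: [0.552, -0.268, 0.1145]
tcp_rot: [0.001, 0.07, 0.998, -0.0]
ft_force: [-0.9, 0.3, 6.4]
width: 0.503
grip_force: 60.3
```

Run:
```python
from h import *
go([.551,-.270,.112],1.43); print(arm.sense()["moment"])
im=read_camera("scene");b=[x for x in blobs(im,"blue",(240,140,270,175),3)];print([(x[0],x[1]) for x in b])
```

```text
t 3.9 pos [ 0.552  -0.268   0.1145] yaw 1.43 -> shift [ 0.7 -2.1  2.5] turn -0.0 q6 -1.9 tilt [ 0.002 -0.001 -1.   ]
[-0.02357455  0.16414547 -0.0020149 ]
[((254.6451612903226, 156.7741935483871), 31)]
```

Gripped: opening 43 mm, 60 N. I lift straight out of the slot.

>>> arm_command:
  plan:
    - [255,0,0,-6,0]
    - [255,0,0,-16,0]
    - [255,0,0,-28,0]
    - [255,0,0,-42,0]
    - [255,0,0,-56,0]

```text
time_s: 4.37
eef_pos: [0.5511, -0.2675, 0.1707]
tcp_rot: [-0.0, 0.07, 0.998, 0.0]
ft_force: [0.2, 1.0, -1.7]
width: 0.506
grip_force: 61.0
```

>>> arm_command:
  plan:
    - [255,0,0,-14,0.03]
    - [255,0,0,-28,0.07]
    - [255,0,0,-40,0.11]
    - [255,0,0,-48,0.14]
    - [255,0,0,-50,0.162]

```text
time_s: 4.78
eef_pos: [0.552, -0.268, 0.2222]
tcp_rot: [0.002, 0.152, 0.988, -0.001]
ft_force: [0.5, 0.2, -1.0]
width: 0.506
grip_force: 61.0
```

Run:
```python
from h import *
go([.511,.0525,.18],1.268);print(arm.sense()["width"])
```

```text
t 4.78 pos [ 0.552  -0.268   0.2222] yaw 1.266 -> shift [135.3 293.5  41.5] turn -0.002 q6 -1.74 tilt [ 0.003 -0.002 -1.   ]
0.5056898023149841
```

>>> arm_command:
  plan:
    - [255,7,15,0,0]
    - [255,18,39,0,0]
    - [255,33,72,0,0]
    - [255,50,108,0,0]
    - [255,67,145,0,0]

```text
time_s: 5.2
eef_pos: [0.5292, -0.1074, 0.219]
tcp_rot: [-0.001, 0.151, 0.989, 0.0]
ft_force: [1.5, -0.5, -1.2]
width: 0.506
grip_force: 61.1
```

>>> arm_command:
  plan:
    - [255,17,37,6,0]
    - [255,34,74,16,0]
    - [255,50,108,28,0]
    - [255,61,133,38,0]
    - [255,68,148,42,0]

```text
time_s: 5.62
eef_pos: [0.5072, 0.0555, 0.1759]
tcp_rot: [-0.002, 0.149, 0.989, -0.0]
ft_force: [-0.1, -0.1, -0.8]
width: 0.503
grip_force: 61.2
```

>>> arm_command:
  plan:
    - [255,0,0,0,0]
    - [255,0,0,0,0]
    - [255,0,0,0,0]
    - [255,0,0,0,0]
    - [255,0,0,0,0]

```text
time_s: 6.03
eef_pos: [0.51, 0.0514, 0.1776]
tcp_rot: [0.0, 0.152, 0.988, 0.0]
ft_force: [0.5, -0.1, -1.8]
width: 0.506
grip_force: 61.2
```

Run:
```python
from h import *
go([.511,.0525,.18],1.268);p=arm.sense()["eef_pos"]
for n in("scene","top"):
    im=read_camera(n);tip=p-[0,0,.1095];uv=proj(n,tip)[0];print(n,"pred tip",uv,"shank top",proj(n,p-[0,0,.0095]))
    x,y=map(int,uv);cv2.imwrite(f"pics/r_{n}_full.png",im[...,::-1]);big(im,(x-60,y-55,x+60,y+35),6,f"pics/r_{n}.png");print(x-60,y-55)
```

```text
t 6.03 pos [0.51   0.0514 0.1776] yaw 1.267 -> shift [-0.7  1.3 -2.4] turn -0.001 q6 -1.19 tilt [ 0.001 -0.    -1.   ]
scene pred tip [317.40567713 202.69245715] shank top [[317.73070247 180.84944129]]
257 147
top pred tip [332.79877908 205.92309265] shank top [[334.13578739 201.7519372 ]]
272 150
```

View pics/r_scene.png

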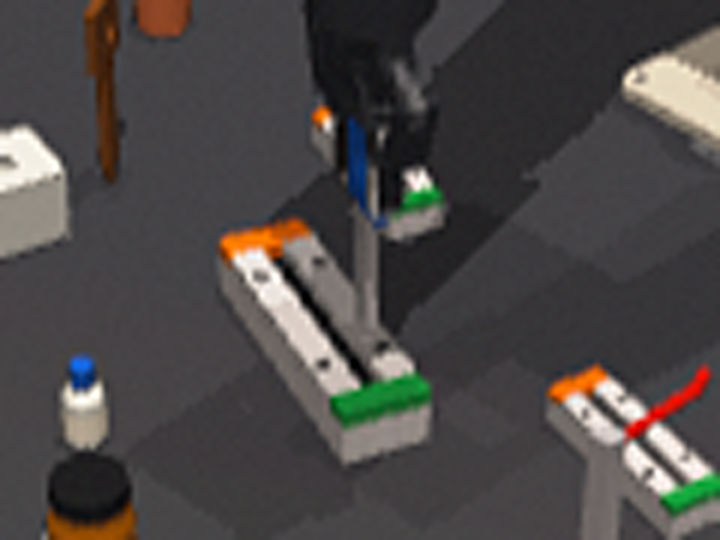

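View pics/r_top.png

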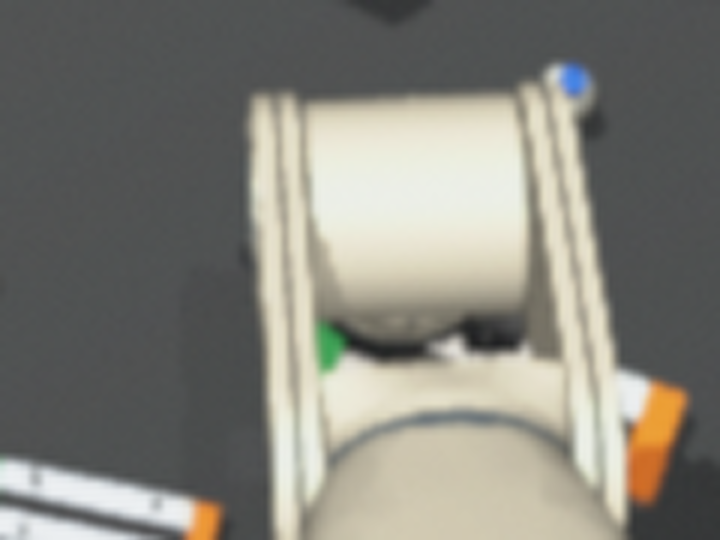

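In the scene crop the shank is vertical with its tip around (366,345), just short of the green cap and over the groove, as predicted. The top view is blocked by the arm. I go down gently and watch the force.

>>> arm_command:
  plan:
    - [255,0,1,5,0]
    - [255,0,1,11,0]
    - [255,0,1,17,0]
    - [255,0,1,21,0]
    - [255,0,1,23,0]

```text
time_s: 6.55
eef_pos: [0.5094, 0.0532, 0.1532]
tcp_rot: [-0.001, 0.151, 0.989, -0.0]
ft_force: [0.4, 0.1, -0.8]
width: 0.506
grip_force: 61.2
```

>>> arm_command:
  plan:
    - [255,0,0,1,0]
    - [255,0,0,2,0]
    - [255,0,0,3,0]
    - [255,0,0,4,0]
    - [255,0,0,4,0]

```text
time_s: 6.97
eef_pos: [0.51, 0.0533, 0.1503]
tcp_rot: [-0.0, 0.151, 0.989, -0.0]
ft_force: [0.2, -0.7, -1.1]
width: 0.503
grip_force: 61.2
```

Run:
```python
from h import *
go([.511,.0525,.1425],1.268);p=arm.sense()["eef_pos"]
im=read_camera("scene");big(im,(282,170,352,225),10,"pics/r2.png")
tip=p-[0,0,.1095];print((proj("scene",tip)-[282,170])*10)
d=np.array([.298,.9546]);c=np.array([.4898,-.0153]);n=np.array([-d[1],d[0]])
q=[[*(c+d*a+n*b),.04] for a in(.08,-.08) for b in(-.008,.008)];print(((proj("scene",q)-[282,170])*10).round())
```

```text
t 6.97 pos [0.51   0.0533 0.1503] yaw 1.268 -> shift [-1.2 -0.5  7.8] turn -0.0 q6 -1.19 tilt [-0. -0. -1.]
[[356.5283087  386.24358488]]
[[344. 407.]
 [383. 396.]
 [176. 176.]
 [212. 167.]]
```

View pics/r2.png

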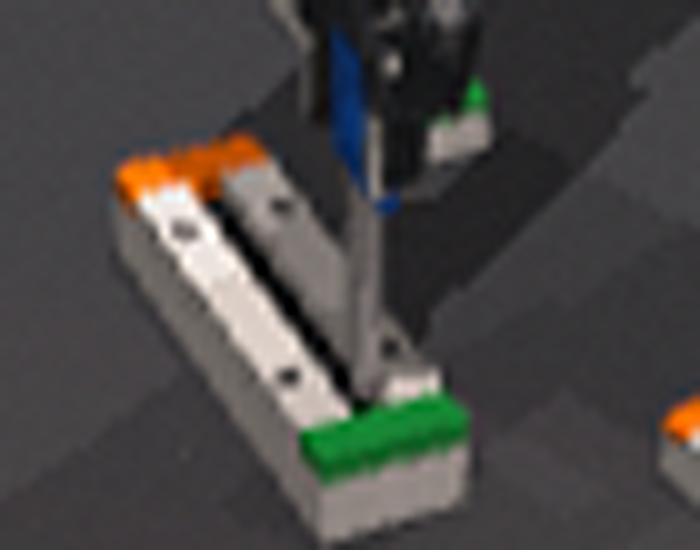

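In the crop the pin tip is at about (368,398), and the groove's middle is at about (359,397). I shift about 2.5 mm away from the robot, then dip.

>>> arm_command:
  plan:
    - [255,-1,0,0,0]
    - [255,-2.5,0,0,0]
    - [255,-2.5,0,1,0]
    - [255,-2.5,0,2,0]
    - [255,-2.5,0,3,0]

```text
time_s: 7.43
eef_pos: [0.5124, 0.0525, 0.1472]
tcp_rot: [0.0, 0.151, 0.989, 0.0]
ft_force: [-0.7, -0.5, -0.5]
width: 0.503
grip_force: 61.2
```

>>> arm_command:
  plan:
    - [255,0,0,1,0]
    - [255,0,0,2,0]
    - [255,0,0,3,0]
    - [255,0,0,4,0]
    - [255,0,0,4,0]

```text
time_s: 7.85
eef_pos: [0.5122, 0.0525, 0.1431]
tcp_rot: [-0.0, 0.151, 0.989, -0.0]
ft_force: [-0.5, -0.2, -1.8]
width: 0.504
grip_force: 61.2
```

Run:
```python
from h import *
go([.511,.0525,.1425],1.268);s=arm.sense();print(Rt().T@s["ft_force"],s["moment"])
```

```text
t 7.85 pos [0.5122 0.0525 0.1431] yaw 1.268 -> shift [ 1.2 -0.4  0.6] turn 0.0 q6 -1.19 tilt [-0. -0. -1.]
[ 0.37027333 -0.33980725  1.80126812] [-0.03508255 -0.00588125 -0.0123638 ]
```

>>> arm_command:
  plan:
    - [255,0,0,1,0]
    - [255,0,0,2,0]
    - [255,0,0.7,2,0]
    - [255,0,1.4,2,0]
    - [255,0,2.2,2,0]

```text
time_s: 8.27
eef_pos: [0.5131, 0.0547, 0.1413]
tcp_rot: [0.0, 0.151, 0.989, -0.0]
ft_force: [0.7, 0.4, -0.8]
width: 0.506
grip_force: 61.2
```

>>> arm_command:
  plan:
    - [255,0.5,0,0,0]
    - [255,1,0,0,0]
    - [255,2,0,0,0]
    - [255,3,0,0,0]
    - [255,3,0,0,0]

```text
time_s: 8.68
eef_pos: [0.5099, 0.0556, 0.1413]
tcp_rot: [-0.0, 0.151, 0.989, -0.0]
ft_force: [-0.7, -0.1, -1.3]
width: 0.503
grip_force: 61.2
```

Run:
```python
from h import *
go([.511,.0525,.1425],1.268);s=arm.sense();print(Rt().T@s["ft_force"],s["moment"])
```

```text
t 8.68 pos [0.5099 0.0556 0.1413] yaw 1.268 -> shift [-2.  -2.6 -1.2] turn 0.0 q6 -1.18 tilt [-0. -0. -1.]
[ 0.64488904 -0.31288029  1.32994885] [-0.02924112  0.00699321 -0.01293244]
```

>>> arm_command:
  plan:
    - [255,-1.5,0,1,0]
    - [255,-1.5,0,2,0]
    - [255,-1.5,0,3,0]
    - [255,-1.5,0,4,0]
    - [255,-1.5,0,4.5,0]

```text
time_s: 9.1
eef_pos: [0.5122, 0.055, 0.1375]
tcp_rot: [0.0, 0.151, 0.989, 0.0]
ft_force: [-2.1, -1.1, 11.0]
width: 0.504
grip_force: 62.4
```

>>> arm_command:
  plan:
    - [255,0,0,0,0]
    - [255,0,0,0,0]
    - [255,0,0,0,0]
    - [255,0,0,0,0]
    - [255,0,0,0,0]

```text
time_s: 9.52
eef_pos: [0.512, 0.055, 0.1376]
tcp_rot: [0.0, 0.151, 0.989, 0.0]
ft_force: [-1.8, -0.5, 7.4]
width: 0.505
grip_force: 62.3
```

The floor was felt at TCP z 0.1376, exactly as predicted, so the pin is in the groove. I lift 4 mm and run at 30 mm/s.

>>> arm_command:
  plan:
    - [255,0,0,-1,0]
    - [255,0,0,-2,0]
    - [255,0,0,-3,0]
    - [255,0,0,-4,0]
    - [255,0,0,-4,0]

```text
time_s: 9.93
eef_pos: [0.5117, 0.0551, 0.1409]
tcp_rot: [0.0, 0.151, 0.989, -0.0]
ft_force: [-0.2, 0.8, -0.9]
width: 0.504
grip_force: 61.2
```

>>> arm_command:
  plan:
    - [255,0,-2.5,0,0]
    - [255,0,-5,0,0]
    - [255,0,-7.5,0,0]
    - [255,0,-10,0,0]
    - [255,0,-12.5,0,0]

```text
time_s: 10.35
eef_pos: [0.5077, 0.0428, 0.1408]
tcp_rot: [-0.0, 0.151, 0.989, -0.0]
ft_force: [0.3, -0.4, -1.1]
width: 0.503
grip_force: 61.2
```

>>> arm_command:
  plan:
    - [255,0,-2.5,0,0]
    - [255,0,-5,0,0]
    - [255,0,-7.5,0,0]
    - [255,0,-10,0,0]
    - [255,0,-12.5,0,0]

```text
time_s: 10.77
eef_pos: [0.5041, 0.031, 0.1408]
tcp_rot: [0.0, 0.151, 0.989, 0.0]
ft_force: [-0.8, 0.5, -1.0]
width: 0.503
grip_force: 61.2
```

>>> arm_command:
  plan:
    - [255,0,-2.5,0,0]
    - [255,0,-5,0,0]
    - [255,0,-7.5,0,0]
    - [255,0,-10,0,0]
    - [255,0,-12.5,0,0]

```text
time_s: 11.18
eef_pos: [0.5004, 0.0191, 0.1408]
tcp_rot: [0.0, 0.151, 0.989, 0.0]
ft_force: [0.8, -0.3, -1.1]
width: 0.507
grip_force: 61.2
```

>>> arm_command:
  plan:
    - [255,0,-2.5,0,0]
    - [255,0,-5,0,0]
    - [255,0,-7.5,0,0]
    - [255,0,-10,0,0]
    - [255,0,-12.5,0,0]

```text
time_s: 11.6
eef_pos: [0.4966, 0.0071, 0.1408]
tcp_rot: [0.0, 0.151, 0.989, -0.0]
ft_force: [0.7, -0.1, -0.8]
width: 0.505
grip_force: 61.2
```

>>> arm_command:
  plan:
    - [255,0,-2.5,0,0]
    - [255,0,-5,0,0]
    - [255,0,-7.5,0,0]
    - [255,0,-10,0,0]
    - [255,0,-12.5,0,0]

```text
time_s: 12.02
eef_pos: [0.4929, -0.0048, 0.1408]
tcp_rot: [0.0, 0.151, 0.989, 0.0]
ft_force: [-0.8, 0.5, -0.4]
width: 0.505
grip_force: 61.2
```

>>> arm_command:
  plan:
    - [255,0,-2.5,0,0]
    - [255,0,-5,0,0]
    - [255,0,-7.5,0,0]
    - [255,0,-10,0,0]
    - [255,0,-12.5,0,0]

```text
time_s: 12.43
eef_pos: [0.4892, -0.0168, 0.1408]
tcp_rot: [0.0, 0.151, 0.989, -0.0]
ft_force: [0.5, -0.0, -1.6]
width: 0.507
grip_force: 61.2
```

>>> arm_command:
  plan:
    - [255,0,-2.5,0,0]
    - [255,0,-5,0,0]
    - [255,0,-7.5,0,0]
    - [255,0,-10,0,0]
    - [255,0,-12.5,0,0]

```text
time_s: 12.85
eef_pos: [0.4854, -0.0287, 0.1408]
tcp_rot: [0.0, 0.151, 0.989, 0.0]
ft_force: [0.4, 0.5, -2.0]
width: 0.504
grip_force: 61.2
```

>>> arm_command:
  plan:
    - [255,0,-2.5,0,0]
    - [255,0,-5,0,0]
    - [255,0,-7.5,0,0]
    - [255,0,-10,0,0]
    - [255,0,-12.5,0,0]

```text
time_s: 13.27
eef_pos: [0.4817, -0.0406, 0.1408]
tcp_rot: [-0.0, 0.151, 0.989, -0.0]
ft_force: [-0.3, -0.0, -2.3]
width: 0.505
grip_force: 61.2
```

>>> arm_command:
  plan:
    - [255,0,-2.5,0,0]
    - [255,0,-5,0,0]
    - [255,0,-7.5,0,0]
    - [255,0,-10,0,0]
    - [255,0,-12.5,0,0]

```text
time_s: 13.68
eef_pos: [0.478, -0.0525, 0.1408]
tcp_rot: [0.0, 0.151, 0.989, -0.0]
ft_force: [0.2, 0.9, -0.9]
width: 0.505
grip_force: 61.2
```

>>> arm_command:
  plan:
    - [255,0,-2.5,0,0]
    - [255,0,-5,0,0]
    - [255,0,-7.5,0,0]
    - [255,0,-10,0,0]
    - [255,0,-12.5,0,0]

```text
time_s: 14.1
eef_pos: [0.4742, -0.0645, 0.1408]
tcp_rot: [-0.0, 0.151, 0.989, -0.0]
ft_force: [0.2, -0.5, -1.8]
width: 0.507
grip_force: 61.2
```

>>> arm_command:
  plan:
    - [255,0,-2.5,0,0]
    - [255,0,-5,0,0]
    - [255,0,-7.5,0,0]
    - [255,0,-10,0,0]
    - [255,0,-12.5,0,0]

```text
time_s: 14.52
eef_pos: [0.4705, -0.0764, 0.1408]
tcp_rot: [-0.0, 0.151, 0.989, 0.0]
ft_force: [-0.1, 0.5, -1.6]
width: 0.504
grip_force: 61.2
```

>>> arm_command:
  plan:
    - [255,0,-2.5,0,0]
    - [255,0,-5,0,0]
    - [255,0,-7.5,0,0]
    - [255,0,-9.5,0,0]
    - [255,0,-11,0,0]

```text
time_s: 14.93
eef_pos: [0.4674, -0.0866, 0.1408]
tcp_rot: [0.0, 0.151, 0.989, 0.0]
ft_force: [1.3, 5.9, -1.7]
width: 0.504
grip_force: 61.3
```

Run:
```python
from h import *
s=arm.sense();p=s["eef_pos"][:2]-[.4898,-.0153];print(p@[.298,.9546],p@[-.9546,.298],Rt().T@s["ft_force"])
go([.490,.315,.25],1.59)
```

```text
-0.07469571217963153 0.00015350631804778624 [0.56188723 6.03608282 1.6771835 ]
t 14.93 pos [ 0.4674 -0.0866  0.1408] yaw 1.267 -> shift [  98.4  390.  -108.8] turn -0.323 q6 -1.48 tilt [ 0.     0.001 -1.   ]
```

The orange end is reached: 6 N of contact on the end wall. I back off, lift and carry the gauge to the stand.

>>> arm_command:
  plan:
    - [255,0,1,0,0]
    - [255,0,1.5,-10,0]
    - [255,0,1.5,-25,0]
    - [255,0,1.5,-45,0]
    - [255,0,1.5,-65,0]

```text
time_s: 15.35
eef_pos: [0.4674, -0.0851, 0.2069]
tcp_rot: [-0.0, 0.151, 0.989, -0.0]
ft_force: [0.3, -0.5, -1.8]
width: 0.505
grip_force: 61.6
```

>>> arm_command:
  plan:
    - [255,4,12,-18,0]
    - [255,13,38,-32,0]
    - [255,23,72,-40,0]
    - [255,34,108,-44,0]
    - [255,45,144,-44,0]

```text
time_s: 15.77
eef_pos: [0.4683, 0.0669, 0.252]
tcp_rot: [0.002, 0.151, 0.988, 0.0]
ft_force: [0.4, 0.6, -1.3]
width: 0.499
grip_force: 61.7
```

>>> arm_command:
  plan:
    - [255,11,36,0,0]
    - [255,22,72,0,0]
    - [255,33,108,0,0]
    - [255,44,142,0,0]
    - [255,53,172,0,0]

```text
time_s: 16.18
eef_pos: [0.468, 0.2479, 0.2507]
tcp_rot: [0.0, 0.15, 0.989, 0.0]
ft_force: [1.0, 0.4, -1.3]
width: 0.503
grip_force: 61.7
```

>>> arm_command:
  plan:
    - [255,8,26,0,-0.06]
    - [255,14,46,0,-0.13]
    - [255,18,60,0,-0.2]
    - [255,20,66,0,-0.26]
    - [255,20,66,0,-0.323]

```text
time_s: 16.6
eef_pos: [0.4689, 0.3163, 0.2505]
tcp_rot: [0.0, -0.013, 1.0, 0.0]
ft_force: [-0.8, -0.7, -0.8]
width: 0.503
grip_force: 61.7
```

>>> arm_command:
  plan:
    - [255,0,0,8,0]
    - [255,0,0,20,0]
    - [255,0,0,35,0]
    - [255,0,0,46,0]
    - [255,0,0,50,0]

```text
time_s: 17.02
eef_pos: [0.4678, 0.3134, 0.1973]
tcp_rot: [-0.002, -0.009, 1.0, -0.001]
ft_force: [-0.0, 0.0, -2.1]
width: 0.506
grip_force: 61.7
```

Run:
```python
from h import *
go([.470,.315,.178],1.59);go([.547,.315,.178],1.59)
p=arm.sense()["eef_pos"];im=read_camera("scene")
print("eye pred",proj("scene",p+[0,0,.0155]),[(np.round(b[0],1),b[1]) for b in blobs(im,"blue",(340,150,430,260),3)])
print("peg axis pred",proj("scene",[[.5167,.314,.19],[.547,.315,.19],[.579,.3155,.19]]))
x,y=375,215;big(im,(320,165,420,240),8,"pics/peg.png")
```

```text
t 17.02 pos [0.4678 0.3134 0.1973] yaw 1.589 -> shift [-2.3  1.6 19.3] turn -0.001 q6 -1.02 tilt [-0.003 -0.002 -1.   ]
t 17.02 pos [0.4678 0.3134 0.1973] yaw 1.589 -> shift [-79.3   0.2  19. ] turn -0.001 q6 -1.02 tilt [-0.003 -0.002 -1.   ]
eye pred [[381.88612549 199.79779472]] [(array([380.8, 199. ]), 118)]
peg axis pred [[371.26663503 211.66045687]
 [365.07343326 215.82240292]
 [358.24176965 220.24132788]]
```

View pics/peg.png

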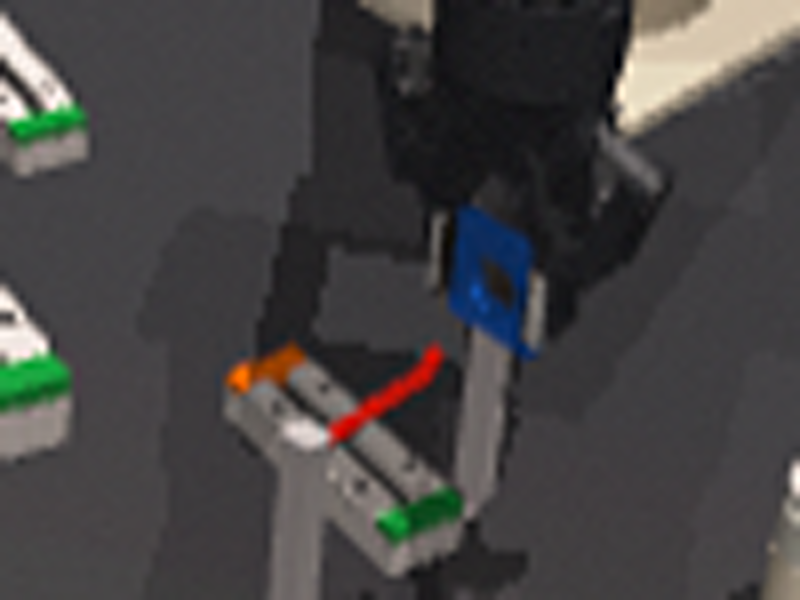

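In the crop the eye centre is at about (490,283), pointing at the peg, whose tip is at about (435,350). The peg lies a little further to +y than assumed, so I aim at y = 0.317, lower and slide on.

>>> arm_command:
  plan:
    - [255,-1,2,4,0]
    - [255,-2,3.6,10,0]
    - [255,-2,3.6,16,0]
    - [255,-2,3.6,19,0]
    - [255,-2,3.6,19,0]

```text
time_s: 17.48
eef_pos: [0.4706, 0.318, 0.18]
tcp_rot: [-0.001, -0.01, 1.0, -0.0]
ft_force: [-0.0, 0.7, -1.2]
width: 0.506
grip_force: 61.7
```

>>> arm_command:
  plan:
    - [255,-3,0,0,0]
    - [255,-9,0,0,0]
    - [255,-16,0,0,0]
    - [255,-23,0,0,0]
    - [255,-30,0,0,0]

```text
time_s: 17.9
eef_pos: [0.5021, 0.3189, 0.1811]
tcp_rot: [0.0, -0.01, 1.0, 0.0]
ft_force: [1.1, 0.4, -1.6]
width: 0.507
grip_force: 61.7
```

Run:
```python
from h import *
go([.547,.317,.178],1.59);print(arm.sense()["ft_force"])
im=read_camera("scene");big(im,(335,180,400,228),12,"pics/peg2.png")
```

```text
t 17.9 pos [0.5021 0.3189 0.1811] yaw 1.591 -> shift [-44.8  -2.8   3.2] turn 0.001 q6 -1.04 tilt [ 0.001  0.    -1.   ]
[ 1.06517303  0.36446687 -1.64121012]
```

View pics/peg2.png

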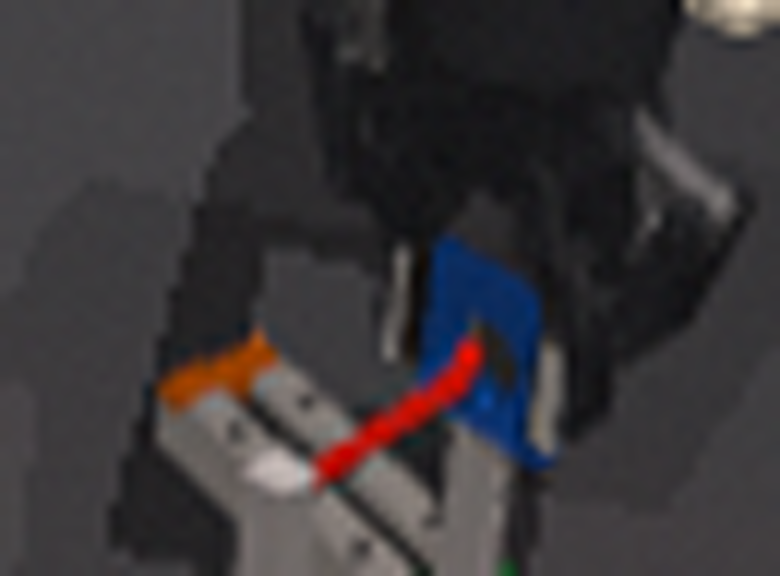

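The peg's lip at (475,350) is entering the eye, slightly left of its centre at about (492,352). I shift 3 mm to −y and 2.5 mm down, then slide forward.

>>> arm_command:
  plan:
    - [255,0,-1,1,0]
    - [255,0,-3,2.5,0]
    - [255,-4,-3,2.5,0]
    - [255,-10,-3,2.5,0]
    - [255,-16,-3,2.5,0]

```text
time_s: 18.37
eef_pos: [0.5174, 0.3162, 0.1784]
tcp_rot: [0.0, -0.01, 1.0, 0.0]
ft_force: [-0.1, -0.6, -2.0]
width: 0.507
grip_force: 61.7
```

>>> arm_command:
  plan:
    - [255,-6,0,0,0]
    - [255,-12,0,0,0]
    - [255,-18,0,0,0]
    - [255,-24,0,0,0]
    - [255,-28,0,0,0]

```text
time_s: 18.78
eef_pos: [0.546, 0.3168, 0.1783]
tcp_rot: [0.0, -0.01, 1.0, 0.0]
ft_force: [0.2, 0.6, -1.2]
width: 0.505
grip_force: 61.7
```

Run:
```python
from h import *
go([.546,.316,.166],1.59);s=arm.sense();print(s["ft_force"],s["moment"])
im=read_camera("scene");big(im,(325,185,390,233),12,"pics/peg3.png")
```

```text
t 18.78 pos [0.546  0.3168 0.1783] yaw 1.591 -> shift [-0.  -0.8 12.3] turn 0.001 q6 -1.08 tilt [ 0.  0. -1.]
[ 0.18610288  0.58422913 -1.16009129] [-0.0134766  -0.0167536  -0.01806208]
```

View pics/peg3.png

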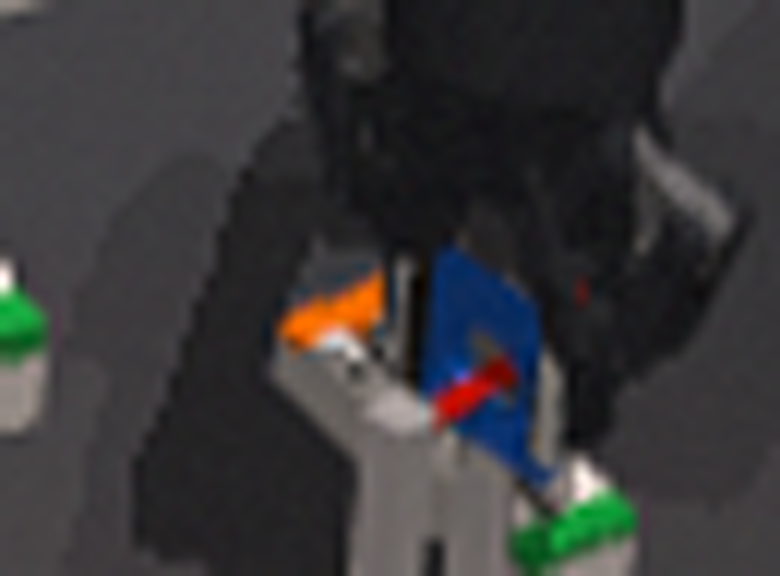

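The peg (505,375) runs through the eye, with its lip visible behind at (580,290). I lower until the eye rests on the peg.

>>> arm_command:
  plan:
    - [255,0,-0.5,3,0]
    - [255,0,-0.5,6,0]
    - [255,0,-0.5,8,0]
    - [255,0,-0.5,10,0]
    - [255,0,-0.5,11,0]

```text
time_s: 19.25
eef_pos: [0.5446, 0.3161, 0.1668]
tcp_rot: [-0.0, -0.01, 1.0, -0.0]
ft_force: [-0.2, -0.0, -1.5]
width: 0.508
grip_force: 61.7
```

>>> arm_command:
  plan:
    - [255,0,0,0.5,0]
    - [255,0,0,1,0]
    - [255,0,0,1.5,0]
    - [255,0,0,2,0]
    - [255,0,0,2,0]

```text
time_s: 19.67
eef_pos: [0.5451, 0.3163, 0.1656]
tcp_rot: [0.0, -0.01, 1.0, 0.0]
ft_force: [0.6, 0.5, 1.2]
width: 0.501
grip_force: 61.9
```

>>> arm_command:
  plan:
    - [126,0,0,0,0]
    - [122,0,0,0,0]
    - [118,0,0,0,0]
    - [112,0,0,0,0]
    - [106,0,0,0,0]

```text
time_s: 20.08
eef_pos: [0.5451, 0.3162, 0.1654]
tcp_rot: [0.0, -0.01, 1.0, 0.0]
ft_force: [-0.4, 1.0, -0.4]
width: 0.583
grip_force: 0.0
```

>>> arm_command:
  plan:
    - [95,0,0,0,0]
    - [80,0,0,0,0]
    - [65,0,0,0,0]
    - [50,0,0,0,0]
    - [50,0,0,0,0]

```text
time_s: 20.5
eef_pos: [0.5451, 0.3162, 0.1653]
tcp_rot: [0.0, -0.01, 1.0, 0.0]
ft_force: [0.0, -0.2, -0.7]
width: 0.804
grip_force: 0.0
```

Run:
```python
from h import *
s=arm.sense();print(s["width"],s["ft_force"],s["grip_force"]);im=read_camera("scene");print([(np.round(b[0],1),b[1]) for b in blobs(im,"blue",(340,180,400,250),3)])
```

```text
0.80416912226166 [ 0.02577325 -0.20403081 -0.7104115 ] 0.0
[(array([366.3, 217.8]), 124)]
```

>>> arm_command:
  plan:
    - [50,0,0,-4,0]
    - [50,0,0,-12,0]
    - [50,0,0,-24,0]
    - [50,0,0,-40,0]
    - [50,0,0,-60,0]

```text
time_s: 20.97
eef_pos: [0.5447, 0.3161, 0.2263]
tcp_rot: [-0.0, -0.01, 1.0, -0.0]
ft_force: [1.0, -0.9, 0.1]
width: 0.804
grip_force: 0.0
```

>>> arm_command:
  plan:
    - [50,0,0,-20,0]
    - [50,0,0,-40,0]
    - [50,0,0,-60,0]
    - [50,0,0,-75,0]
    - [50,0,0,-80,0]

```text
time_s: 21.38
eef_pos: [0.5463, 0.3169, 0.3098]
tcp_rot: [0.003, -0.01, 1.0, 0.001]
ft_force: [1.1, 0.9, -0.8]
width: 0.81
grip_force: 0.0
```

>>> arm_command:
  plan:
    - [50,20,0,0,0]
    - [50,50,0,0,0]
    - [50,80,0,0,0]
    - [50,105,0,0,0]
    - [50,120,0,0,0]

```text
time_s: 21.8
eef_pos: [0.4224, 0.3133, 0.3053]
tcp_rot: [-0.001, -0.01, 1.0, -0.0]
ft_force: [-0.7, -0.3, 1.3]
width: 0.8
grip_force: 0.0
```

Run:
```python
from h import *
for i in range(30):
    im=read_camera("scene")
    if i%3==0: print([(np.round(b[0],2),b[1]) for b in blobs(im,"blue",(340,180,400,250),3)])
t=read_camera("top");print([(np.round(b[0],1),b[1]) for b in blobs(t,"blue",(225,150,275,230),2)],proj("top",[.546,.316,.206]),proj("scene",[.546,.316,.181]))
print(arm.sense()["time_s"],arm.sense()["ft_force"])
```

```text
[(array([366.28, 217.48]), 127)]
[(array([366.31, 217.54]), 125)]
[(array([366.24, 217.48]), 126)]
[(array([366.34, 217.56]), 125)]
[(array([366.38, 217.41]), 126)]
[(array([366.32, 217.49]), 126)]
[(array([366.29, 217.59]), 126)]
[(array([366.29, 217.59]), 126)]
[(array([366.34, 217.56]), 125)]
[(array([366.29, 217.47]), 126)]
[(array([243.2, 185.9]), 48)] [[242.52521091 184.76571019]] [[365.30130499 218.0049454 ]]
23.35 [0.66484263 0.04532894 0.7760069 ]
```

```bash
python3 -c "
from bench import arm
print(arm.close_job())"
```

```text
the job is handed in; nothing more can be done
None
```

The job is handed in: the pin ran the groove from green to orange at 3 cm/s with no obstruction felt, and the gauge now hangs still on the red peg, but I viewed 11 pictures against the limit of 10.

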